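# Pop the battery hatch of the handpiece control unit

### The job

The grey handpiece control unit on the workbench needs new batteries. Using only your fingertips, gently push the small metal lock slide on its top all the way to the left (away from its locked end), then press the ribbed free edge of the battery hatch firmly down once and let go so that it pops open. Keep your hand off it and watch for about two seconds that it stays wide open; leave the hatch open and unlocked, do not push it back once it has popped, and leave the things standing about where they are.

Things in the scene. Friction and masses are not known exactly. Their poses are not given: they have to be found in the camera images.
- control_unit: grey plastic box, 110 (x) x 170 (y) x 50 mm high, immovable, turned up to 0.25 rad; origin: centre of its underside; x to its back, y to its left (seen from the robot), z up. Its top is flat but for the lock slide. The hatch, 64 (x) x 60 (y) mm, lies flush in its top, hinged at the back (x = +47 mm), free edge at the front (x = -18 mm). The round dial on its front face plays no part.
- hatch (a joint): hatch angle, rad: 0 = shut, latched; negative = pressed in (stop -0.092); positive = open (stop 1.15, its spring holds it there). Push-push latch: pressed past -0.05 and let go, it swings open in 1 to 2 s; pressed right down again, it latches shut. Locked, it cannot be pressed in. About 4 N at the press point moves it; the stop, 5 mm down there, is felt as a firm rise of force.
- hatch_press (a point): where to press: point on the hatch's top face, on its four thin ribs, 13 mm from the free edge and midway across; moves with the hatch (50 mm above the bench when shut; swings up and towards the box's back as the hatch opens).
- lock (a joint): travel of the lock slide, m: 0 = locked (right end), 0.012 = unlocked (left stop). Starts between 0 and 0.002. It moves along the box's +y, stays where it is left, and needs about 2 N; the hatch is free beyond 0.008, and it counts as unlocked beyond 0.009.
- lock_thumb (a point): centre of the slide's upright bare-metal thumb piece, 10 (x) x 16 (y) mm, standing 11 mm above the box's top, 36 mm in front of the box's centre; the point is 6 mm above the box's top and moves with the slide. The top is free for 70 mm on either side of it along the box's y.
- jar_tall: bystander: sample jar with a screw lid, 54 mm across, 62 mm high, loose; origin: centre of its underside. Left of the box.
- loupe: bystander: black eye loupe, 34 mm across, 30 mm high, loose; origin: centre of its underside. Left of the box.
- bench_block: bystander: black steel block, 44 x 66 x 22 mm, loose; origin: centre of its underside. Left of the box.
- handpiece: bystander: black and white motor handpiece, 146 mm long, 25 mm thick, lying loose; origin: centre of its underside. Farther left.
There are look-alikes about, which are no part of the job. Of the things shaped like the control_unit, the grey one is meant.

How it is judged:
On the way, in this order (a step that is already met when the one before it is completed fails the run):
1. the lock slide is pushed to its left stop while the hatch is still shut (value of joint lock above 0.009 m and value of joint hatch below 0.03 rad), for 0.2 s.
2. the hatch is pressed in with the fingertips (value of joint hatch below -0.035 rad and contact force between the fingers and hatch above 0.5 N), for 0.05 s.
3. the hatch has popped wide open and stays so for 1.5 s with nothing of the robot touching it (value of joint hatch above 1 rad and contact force between each of the arm, the fingers and hatch below 0.1 N), for 1.5 s.
At the end, for the whole second after the job is handed in: the hatch stands open beyond 1.0 rad (stop at 1.15) and still, the lock slide is beyond 9 of its 12 mm, and no bystander has moved by more than 20 mm (value of joint hatch above 1 rad and value of joint lock above 0.009 m and velocity of joint hatch between -0.1 and 0.1 rad/s and distance of each of jar_tall, loupe, bench_block, handpiece from where it was at the start of the episode below 0.02 m); the robot touches nothing.
It fails at once if the popped hatch is pushed back towards shut (value of joint hatch above 0.5 rad and velocity of joint hatch below -0.4 rad/s).
It fails at once if a bystander is moved or lifted (more than 20 mm) (distance of any of jar_tall, loupe, bench_block, handpiece from where it was at the start of the episode above 0.02 m).
It fails at once if the unit is struck or pressed far too hard (more than 60 N) (contact force between the fingers and control_unit above 60 N).
It also fails if it takes over 45 s, if anything falls off the work surface, if the arm or the gripper's body presses on something with over 40 N, if the wrist force passes 120 N, or if a joint passes its speed limit or range.

### The arm

A 6-joint arm with a two-finger parallel gripper is mounted at the origin on a cart in front of the work surface, level with it; the furniture and walls round the work are solid. World frame = base frame: x ahead of the robot, y to its left, z up, the work surface at z = 0. Lengths are in m, angles in rad, forces in N, time in s.
With the tool pointing down it reaches from about 0.2 to 0.875 m from the base axis. Payload 3.4 kg.
Tool frame: the origin (TCP) lies at the very end of the fingers, on their centre line; the grasp point (between the pads) lies 19 mm behind it (ctrl.hold_point_z is the distance from the TCP to the grasp point, in m); z points along the fingers, x is the direction in which the jaws open and shut, and the axes are right-handed (so a half turn about z gives the same grasp; the last joint's range is limited). The gripper opens to 94 mm and grips with 3 to 60 N. Pads are 16 mm wide; open, the fingers measure 119 mm over their backs; the gripper's body (75 mm by 177 mm) begins 78 mm behind the grasp point.
Start: joints at [1.036, 0.276, 1.505, -0, 1.361, -0.121], TCP at [0.231, 0.527, 0.172] pointing down, gripper open.
Joint ranges: [-2.89, 2.89], [-0.75, 2.08], [0.22, 2.7], [-1.18, 4.32], [0.11, 2.71], [-2.7, 2.7]. Speed limits (rad/s): [2.57, 2.57, 3.14, 3.14, 3.14, 3.14].

### API

Orientations are given as [roll, pitch, yaw] about the fixed x, y, z axes, in that order (R = Rz(yaw) Ry(pitch) Rx(roll)).
In Python, from bench import ctrl gives the robot as it stands.
- The arm moves only by the tool move_arm, never from a script. Its arguments are lists of equal length, an entry for each row: "grip": the finger opening in m, from 0 to 0.094; "offset": the shift along the tool's x, y, z in m, a list of three; "rot": the turn, a rotation vector about the tool's x, y, z in degrees, a list of three. A call has 1 to 20 rows; each row is the pose to reach, as a shift and turn from the pose measured when the call began, along the tool's axes at that moment; what a row does not reach only later rows make up. A row lasts 1/12 s, in which the tool goes at most 41.7 mm and 7.16 degrees, less where a joint would pass 70% of its speed; a pose out of reach is approached as far as the arm can. A call with a gripper value outside its range is refused whole. The fingers move at their own pace and stop on an object; the grip force is fixed at half the most. Time passes only in rows, so rows that repeat a pose let the fingers close. It gives the time, the measured TCP pose, the force and the opening at its end, in the units of the state.
- ctrl.get_obs(): the state, without advancing time (a new reading comes with each control period).
- ctrl.capture(name): name is "side" or "top" or "wrist"; returns (picture, depth): 400x640x3 uint8, blue, green, red; 400x640 float32, m along the optical axis (not along the pixel's ray), 0 where there is no reading.
- ctrl.camera_info(name): a dict with "fx", "fy", "cx", "cy" (pixels), "D" ([k1, k2, p1, p2, k3] as OpenCV has them; the pictures are not rectified), "world_from_camera" (4x4, takes a point from camera to world coordinates); the wrist camera has in their place "tool_from_camera" (4x4, takes a point from camera to tool coordinates, whose origin is the TCP and whose axes are the tool frame's). Camera axes: x right, y down, z forward; pixel columns grow to the right and rows downward; lengths in m; the calibration is good to about 2 mm. A picture is of the moment at which its call begins: read the wrist's pose just before it. camera_info takes no time and is no camera call.
- ctrl.job_done(): hands the job in, once; it reports no verdict.
The state is a dict: "time_s": time; "q": joint angles; "qvel": joint speeds; "joint_efforts": joint torques, N m; "eef_pos": TCP position; "ee_rot": TCP orientation; "contact_force": force on the tool from outside, world axes, zero at the start; "moment": the same for the moment, N m; "width": opening from 0.0 (shut) to 1.0 (fully open).
Only numpy, scipy, OpenCV 4.12 (cv2) and the standard library are available. Lean on these libraries where they do the work, as an engineer would, in place of code of your own. Each camera call takes 0.05 s, during which the arm holds its last target. There are 200 camera calls.

## Working session

There is one attempt and no reset: what is moved stays moved. The work goes in short steps, Python scripts to look and compute and a tool call to move; the robot and the scene stay as the last step left them, time stands still between calls to the robot, and variables do not carry over. Pictures are saved under pics/ and viewed, about 8 in all and at most 12, crops included, and the job is handed in when it is done.

Besides the shell and the picture viewer there is one more tool, called after "Call:" as name(argument=value, ...), one argument or row to a line, values as JSON. move_arm: Moves the arm, as the interface text tells. Its arguments: {"type":"object","properties":{"grip":{"type":"array","items":{"type":"number"}},"offset":{"type":"array","items":{"type":"array","items":{"type":"number"}}},"rot":{"type":"array","items":{"type":"array","items":{"type":"number"}}}},"required":["grip","offset","rot"]}

```bash
mkdir -p pics; cat > h.py <<'E'
import numpy as np, cv2
from bench import ctrl
from scipy.spatial.transform import Rotation as R
def cam(n):
    i=ctrl.camera_info(n); K=np.array([[i['fx'],0,i['cx']],[0,i['fy'],i['cy']],[0,0,1.]]); D=np.array(i['D'],float)
    if 'world_from_camera' in i: T=np.array(i['world_from_camera'])
    else:
        o=ctrl.get_obs(); W=np.eye(4); W[:3,:3]=rot(o['ee_rot']); W[:3,3]=o['eef_pos']; T=W@np.array(i['tool_from_camera'])
    return K,D,T
def rot(e):
    e=np.array(e); return e if e.shape==(3,3) else R.from_euler('xyz',e).as_matrix()
def toplane(px,z,c):
    K,D,T=c; u=cv2.undistortPoints(np.array(px,float).reshape(-1,1,2),K,D).reshape(-1,2)
    d=np.c_[u,np.ones(len(u))]@T[:3,:3].T; o=T[:3,3]; return o+d*((z-o[2])/d[:,2:3])
def topix(P,c):
    K,D,T=c; Ti=np.linalg.inv(T); p=np.array(P,float).reshape(-1,3)@Ti[:3,:3].T+Ti[:3,3]
    return cv2.projectPoints(p,np.zeros(3),np.zeros(3),K,D)[0].reshape(-1,2)
E
python3 - <<'E'
from h import *
print(ctrl.get_obs())
for n in['top','side']:
    c=cam(n); im,d=ctrl.capture(n); cv2.imwrite(f'pics/{n}0.png',im); np.save(f'pics/{n}0d.npy',d); print(n,c[2].round(3).tolist())
E
```

```text
{'time_s': 0.0, 'q': array([ 1.03598284e+00,  2.76566080e-01,  1.50611189e+00,  1.25466792e-05,
        1.36063334e+00, -1.20975433e-01]), 'qvel': array([ 0.00102422, -0.00012586, -0.00049274,  0.00117852, -0.00142533,
       -0.00084689]), 'joint_efforts': array([ 7.94643602e-04, -4.04597533e+01, -2.37235898e+01,  7.02454965e-02,
        3.46702547e-02, -1.45139638e-04]), 'eef_pos': array([0.23090373, 0.52594977, 0.17162971]), 'ee_rot': array([-3.14137307e+00,  1.70461751e-03,  1.15695583e+00]), 'contact_force': array([ 0.58938057, -0.23437525, -0.08149927]), 'moment': array([0.02224613, 0.01323744, 0.00925251]), 'width': 1.000384646732896}
top [[0.022, -0.988, 0.153, 0.365], [-1.0, -0.02, 0.012, 0.269], [-0.009, -0.153, -0.988, 1.199], [0.0, 0.0, 0.0, 1.0]]
side [[-0.975, -0.156, 0.156, 0.36], [-0.22, 0.624, -0.75, 1.11], [0.02, -0.766, -0.643, 0.827], [0.0, 0.0, 0.0, 1.0]]
```

View pics/top0.png

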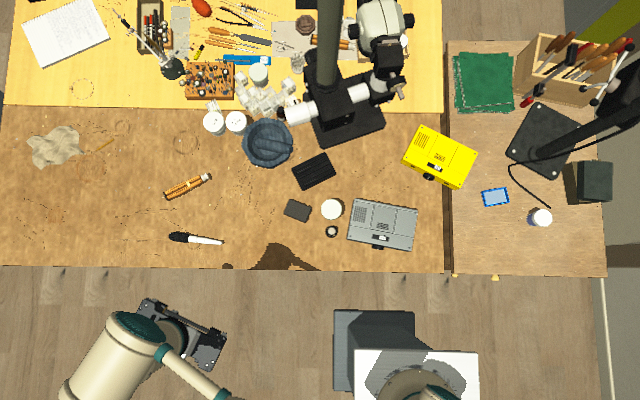

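View pics/side0.png

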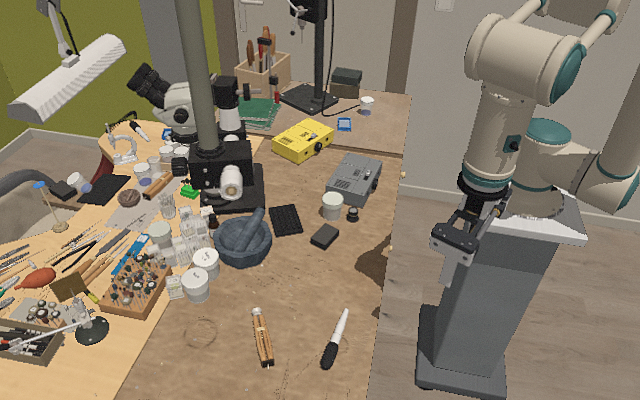

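The top view shows two units of this shape: grey at about (383,224) and yellow at (440,157). The grey one fits the description. The jar (332,209), loupe (332,231) and block (297,210) are on its left, and the handpiece is at (196,239). Next I'll confirm it in an enlarged crop and measure it.

```bash
python3 - <<'E'
from h import *
im=cv2.imread('pics/top0.png'); c=cam('top')
hsv=cv2.cvtColor(im,cv2.COLOR_BGR2HSV)
m=((hsv[...,1]<45)&(hsv[...,2]>90)).astype(np.uint8)*255
m[:190]=0;m[260:]=0;m[:,:344]=0;m[:,425:]=0
m=cv2.morphologyEx(m,cv2.MORPH_CLOSE,np.ones((7,7)))
k=max(cv2.findContours(m,0,2)[0],key=cv2.contourArea); r=cv2.minAreaRect(k); b=cv2.boxPoints(r)
P=toplane(b,0.05,c); print(b.round(1).tolist(),P.round(3).tolist(),P.mean(0).round(4))
for i in range(4):
    e=P[(i+1)%4]-P[i]; print(np.linalg.norm(e).round(4),np.arctan2(e[1],e[0]).round(3))
cr=cv2.resize(im[185:265,285:435],None,fx=5.2,fy=5.2,interpolation=cv2.INTER_CUBIC); 
cv2.polylines(cr,[((b-[285,185])*5.2).astype(int)],1,(0,0,255),1); cv2.imwrite('pics/crop1.png',cr)
E
```

```text
[[346.0, 238.39999389648438], [353.79998779296875, 197.60000610351562], [418.70001220703125, 210.10000610351562], [410.79998779296875, 250.89999389648438]] [[0.434, 0.186, 0.05], [0.542, 0.166, 0.05], [0.512, -0.004, 0.05], [0.405, 0.018, 0.05]] [0.4734 0.0916 0.05  ]
0.1102 -0.181
0.1732 -1.744
0.1094 2.938
0.1707 1.403
```

View pics/crop1.png

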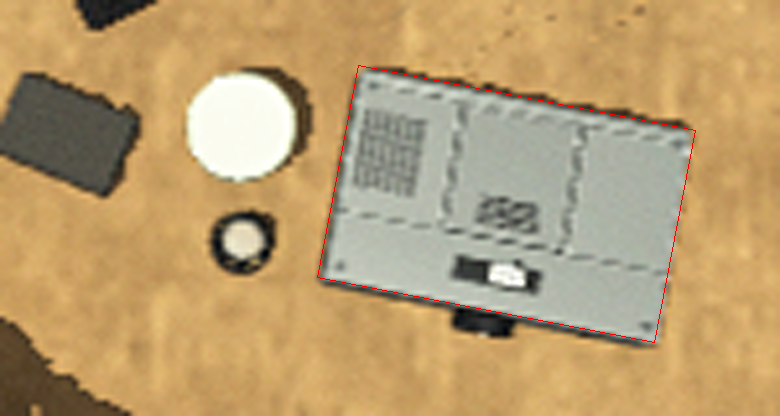

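The crop confirms the grey unit, with its centre at about (0.473, 0.092) and yaw about -0.174. The bare slide is at crop (508,273), to the right of its black slot, so it is locked. The ribs are at (508,215). Now I'll work out the move to a point above the slide.

```bash
cat >> h.py <<'E'
C=np.array([.4734,.0916,0]); YAW=-.174; RB=R.from_euler('z',YAW).as_matrix()
def w(l): return C+RB@np.array(l,float)
def loc(P): return (np.array(P)-C)@RB
def off(P,yaw=None):
    o=ctrl.get_obs(); T=rot(o['ee_rot']); d=T.T@(np.array(P)-o['eef_pos'])
    Rt=R.from_euler('xyz',[np.pi,0,np.pi/2+YAW]).as_matrix()
    print('off',d.round(4),'rot',np.degrees(R.from_matrix(T.T@Rt).as_rotvec()).round(2))
E
python3 - <<'E'
from h import *
c=cam('top')
f=lambda p,z:print(loc(toplane([[285+p[0]/5.2,185+p[1]/5.2]],z,c)[0]).round(4))
f((508,273),.06);f((508,215),.05);f((443,228),.05);f((562,252),.05)
off(w([-.036,-.03,.16]))
E
```

```text
[-0.0354 -0.0057  0.06  ]
[-0.0057 -0.0022  0.05  ]
[-0.0186  0.0287  0.05  ]
[-0.0189 -0.0319  0.05  ]
off [-0.3379  0.3688  0.0122] rot [ -0.02   0.09 -13.74]
```

Call:
move_arm(
  grip=[0, 0, 0, 0, 0, 0, 0, 0, 0, 0, 0, 0, 0, 0, 0, 0],
  offset=[
    [-0.015, 0.016, 0],
    [-0.04, 0.044, 0],
    [-0.067, 0.073, 0],
    [-0.094, 0.102, 0],
    [-0.12, 0.131, 0],
    [-0.147, 0.161, 0],
    [-0.174, 0.19, 0],
    [-0.201, 0.22, 0.01],
    [-0.228, 0.249, 0.01],
    [-0.255, 0.279, 0.01],
    [-0.282, 0.308, 0.012],
    [-0.308, 0.337, 0.012],
    [-0.33, 0.36, 0.012],
    [-0.338, 0.369, 0.012],
    [-0.338, 0.369, 0.012],
    [-0.338, 0.369, 0.012],
  ],
  rot=[
    [0, 0, 0],
    [0, 0, -2],
    [0, 0, -4],
    [0, 0, -6],
    [0, 0, -8],
    [0, 0, -10],
    [0, 0, -12],
    [0, 0, -13.7],
    [0, 0, -13.7],
    [0, 0, -13.7],
    [0, 0, -13.7],
    [0, 0, -13.7],
    [0, 0, -13.7],
    [0, 0, -13.7],
    [0, 0, -13.7],
    [0, 0, -13.7],
  ],
)

```text
time_s: 1.43
eef_pos: [0.4325, 0.068, 0.1598]
ee_rot: [-3.14, 0.001, 1.394]
contact_force: [0.1, 1.2, 0.5]
width: 0.008
```

```bash
python3 - <<'E'
from h import *
c=cam('wrist'); im,d=ctrl.capture('wrist'); o=ctrl.get_obs(); print(o['time_s'],o['eef_pos'],o['ee_rot'],o['width'],loc(o['eef_pos']))
for l in([-.036,-.0057,.061],[-.005,-.0015,.05],[-.036,-.03,.05]):
    p=topix(w(l),c)[0]; print(p); cv2.drawMarker(im,tuple(int(v) for v in p),(0,0,255),0,8,1)
cv2.imwrite('pics/wrist1.png',im)
E
```

```text
1.4833 [0.43217071 0.06870271 0.15986416] [-3.13969879e+00  8.77911771e-04  1.39557340e+00] 0.004872734915219366 [-0.03664268 -0.02968929  0.15986416]
[345.32693516 194.52482214]
[348.03889074 220.81030528]
[321.09676739 192.28034005]
```

View pics/wrist1.png

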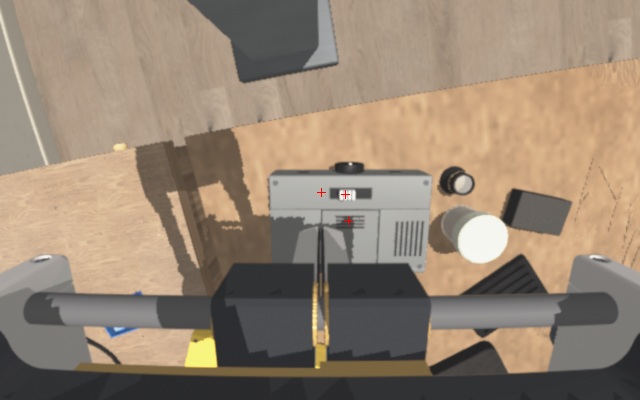

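The wrist view shows the slide at (346,195) and the ribs at (350,222), both on the predicted marks. The top to the right of the slide is clear. I'll go down there with closed fingertips, about 4 mm above the box top.

```bash
python3 - <<'E'
from h import *
off(w([-.036,-.036,.054]))
E
```

```text
off [-0.0062  0.0009  0.1059] rot [-0.11  0.05 -0.07]
```

Call:
move_arm(
  grip=[0, 0, 0, 0, 0, 0, 0, 0, 0, 0],
  offset=[
    [-0.006, 0.001, 0.015],
    [-0.006, 0.001, 0.035],
    [-0.006, 0.001, 0.055],
    [-0.006, 0.001, 0.073],
    [-0.006, 0.001, 0.086],
    [-0.006, 0.001, 0.095],
    [-0.006, 0.001, 0.101],
    [-0.006, 0.001, 0.105],
    [-0.006, 0.001, 0.106],
    [-0.006, 0.001, 0.106],
  ],
  rot=[
    [0, 0, 0],
    [0, 0, 0],
    [0, 0, 0],
    [0, 0, 0],
    [0, 0, 0],
    [0, 0, 0],
    [0, 0, 0],
    [0, 0, 0],
    [0, 0, 0],
    [0, 0, 0],
  ],
)

```text
time_s: 2.32
eef_pos: [0.4321, 0.0628, 0.0541]
ee_rot: [-3.14, 0.001, 1.396]
contact_force: [0.3, 0.6, -0.2]
width: 0.003
```

Call:
move_arm(
  grip=[0, 0, 0, 0, 0, 0, 0, 0, 0, 0, 0, 0],
  offset=[
    [0.002, 0, 0],
    [0.004, 0, 0],
    [0.006, 0, 0],
    [0.008, 0, 0],
    [0.0095, 0, 0],
    [0.011, 0, 0],
    [0.0125, 0, 0],
    [0.014, 0, 0],
    [0.0155, 0, 0],
    [0.017, 0, 0],
    [0.0185, 0, 0],
    [0.0185, 0, 0],
  ],
  rot=[
    [0, 0, 0],
    [0, 0, 0],
    [0, 0, 0],
    [0, 0, 0],
    [0, 0, 0],
    [0, 0, 0],
    [0, 0, 0],
    [0, 0, 0],
    [0, 0, 0],
    [0, 0, 0],
    [0, 0, 0],
    [0, 0, 0],
  ],
)

```text
time_s: 3.32
eef_pos: [0.4354, 0.0813, 0.0541]
ee_rot: [-3.14, 0.001, 1.396]
contact_force: [-0.2, -0.5, 0.1]
width: 0.004
```

```bash
python3 - <<'E'
from h import *
c=cam('wrist'); o=ctrl.get_obs(); im,d=ctrl.capture('wrist'); print(loc(o['eef_pos']),RB.T@o['contact_force'])
print(topix([w([-.036,-.0057,.061]),w([-.036,.0063,.061]),o['eef_pos']],c))
cv2.imwrite('pics/wrist2.png',cv2.resize(im[150:350,200:460],None,fx=3,fy=3))
E
```

```text
[-0.03564523 -0.01672589  0.05409274] [-0.15318655 -0.48734439  0.09693884]
[[337.02316792 227.53574507]
 [354.66620442 227.51832616]
 [320.79437316 224.88925189]]
```

View pics/wrist2.png

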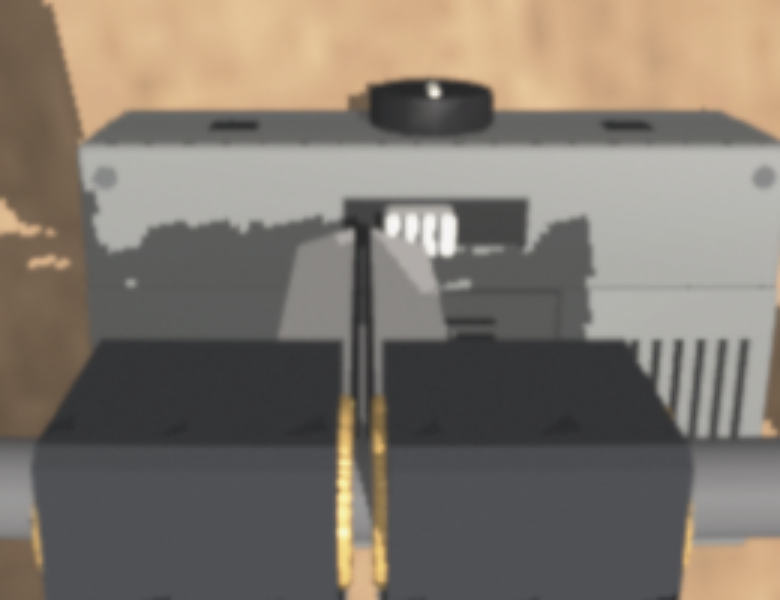

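The fingertips are tapered and just at the slide's right flank (crop 385,235), so I'll keep pushing gently.

Call:
move_arm(
  grip=[0, 0, 0, 0, 0, 0, 0, 0],
  offset=[
    [0.001, 0, 0],
    [0.002, 0, 0],
    [0.003, 0, 0],
    [0.004, 0, 0],
    [0.005, 0, 0],
    [0.006, 0, 0],
    [0.007, 0, 0],
    [0.007, 0, 0],
  ],
  rot=[
    [0, 0, 0],
    [0, 0, 0],
    [0, 0, 0],
    [0, 0, 0],
    [0, 0, 0],
    [0, 0, 0],
    [0, 0, 0],
    [0, 0, 0],
  ],
)

```text
time_s: 4.03
eef_pos: [0.4367, 0.0882, 0.0541]
ee_rot: [-3.14, 0.001, 1.396]
contact_force: [0.5, 0.2, 1.2]
width: 0.008
```

Call:
move_arm(
  grip=[0, 0, 0, 0],
  offset=[
    [0.001, 0, 0],
    [0.002, 0, 0],
    [0.003, 0, 0],
    [0.003, 0, 0],
  ],
  rot=[
    [0, 0, 0],
    [0, 0, 0],
    [0, 0, 0],
    [0, 0, 0],
  ],
)

```text
time_s: 4.37
eef_pos: [0.4372, 0.0914, 0.0541]
ee_rot: [-3.14, 0.001, 1.397]
contact_force: [-0.4, 0.3, 0.1]
width: 0.005
```

Call:
move_arm(
  grip=[0, 0, 0, 0],
  offset=[
    [0.001, 0, 0],
    [0.002, 0, 0],
    [0.003, 0, 0],
    [0.003, 0, 0],
  ],
  rot=[
    [0, 0, 0],
    [0, 0, 0],
    [0, 0, 0],
    [0, 0, 0],
  ],
)

```text
time_s: 4.7
eef_pos: [0.4377, 0.0945, 0.0541]
ee_rot: [-3.14, 0.001, 1.397]
contact_force: [0.4, 0.3, 0.5]
width: 0.002
```

```bash
python3 - <<'E'
from h import *
c=cam('wrist'); o=ctrl.get_obs(); im,d=ctrl.capture('wrist'); print(loc(o['eef_pos']),RB.T@o['contact_force'])
print(topix([w([-.036,-.0057,.061]),w([-.036,.0063,.061]),o['eef_pos']],c))
cv2.imwrite('pics/wrist3.png',cv2.resize(im[190:290,260:390],None,fx=6,fy=6))
E
```

```text
[-0.03561218 -0.00334687  0.05408386] [0.30204796 0.33006806 0.52951608]
[[317.33724747 227.50214589]
 [334.99650523 227.50167218]
 [320.79414564 224.88943212]]
```

View pics/wrist3.png

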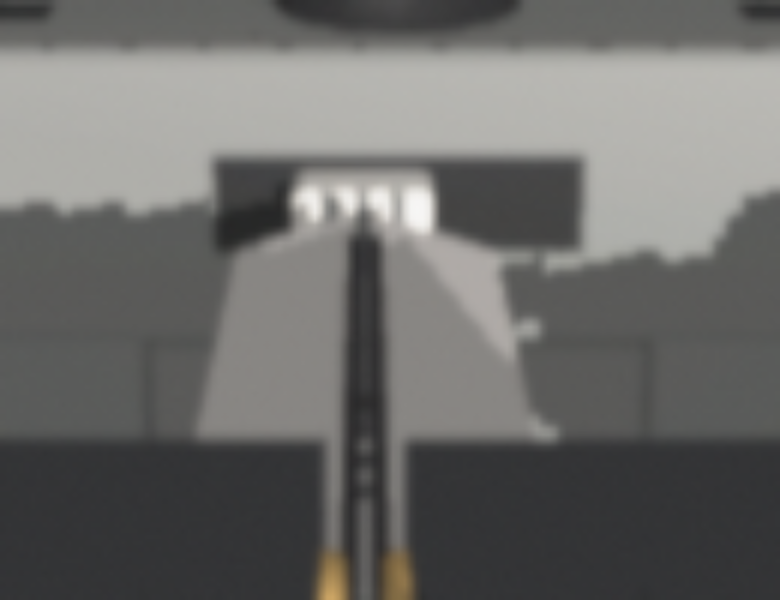

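The slide at crop (362,205) is still in the right half of its slot (213–583). The fingertips have passed just behind it without touching, so they are too far back. I'll check with the depth image.

```bash
python3 - <<'E'
from h import *
c=cam('wrist'); o=ctrl.get_obs(); im,d=ctrl.capture('wrist'); K,D,T=c
def dp(u,v):
    z=d[v,u]; n=cv2.undistortPoints(np.array([[[u,v]]],float),K,D)[0,0]
    return loc((T@[n[0]*z,n[1]*z,z,1])[:3]).round(4)
for u in(312,320,328):
    for v in range(212,262,3): print(u,v,dp(u,v),im[v,u].max())
E
```

```text
312 212 [-0.0442 -0.0096  0.0513] 178
312 215 [-0.0417 -0.0096  0.0503] 152
312 218 [-0.0396 -0.0096  0.0506] 130
312 221 [-0.0395 -0.0095  0.0576] 215
312 224 [-0.0382 -0.0094  0.06  ] 243
312 227 [-0.0364 -0.0094  0.0611] 181
312 230 [-0.0449 -0.0085  0.0922] 140
312 233 [-0.0456 -0.0083  0.0994] 136
312 236 [-0.0452 -0.0082  0.103 ] 135
312 239 [-0.0449 -0.0081  0.107 ] 136
312 242 [-0.0452 -0.008   0.1121] 136
312 245 [-0.0454 -0.0079  0.1168] 136
312 248 [-0.0455 -0.0077  0.1211] 136
312 251 [-0.0451 -0.0077  0.1239] 136
312 254 [-0.0456 -0.0076  0.1285] 136
312 257 [-0.0457 -0.0075  0.1322] 137
312 260 [-0.0455 -0.0074  0.1351] 136
320 212 [-0.0439 -0.004   0.0501] 178
320 215 [-0.0417 -0.004   0.0502] 154
320 218 [-0.0397 -0.004   0.0509] 133
320 221 [-0.0402 -0.004   0.0596] 175
320 224 [-0.0389 -0.004   0.0622] 138
320 227 [-0.0364 -0.004   0.0612] 85
320 230 [-0.0437 -0.0039  0.0888] 58
320 233 [-0.0438 -0.0039  0.0941] 53
320 236 [-0.0438 -0.0039  0.0992] 59
320 239 [-0.0435 -0.0039  0.1031] 60
320 242 [-0.0438 -0.0039  0.1086] 62
320 245 [-0.0436 -0.0039  0.1123] 60
320 248 [-0.0437 -0.0038  0.1165] 59
320 251 [-0.0441 -0.0038  0.1215] 61
320 254 [-0.0441 -0.0038  0.125 ] 61
320 257 [-0.044  -0.0038  0.1284] 46
320 260 [-0.0441 -0.0038  0.1319] 61
328 212 [-0.044   0.0017  0.0507] 179
328 215 [-0.0414  0.0017  0.0492] 154
328 218 [-0.0396  0.0017  0.0506] 134
328 221 [-0.0402  0.0015  0.0596] 217
328 224 [-0.0384  0.0015  0.0608] 245
328 227 [-0.0361  0.0015  0.0604] 229
328 230 [-0.0451  0.0007  0.0927] 152
328 233 [-0.0454  0.0006  0.0988] 136
328 236 [-0.0451  0.0005  0.1029] 136
328 239 [-0.0453  0.0004  0.1079] 136
328 242 [-0.0452  0.0003  0.1121] 136
328 245 [-0.0453  0.0002  0.1166] 136
328 248 [-4.520e-02  1.000e-04  1.203e-01] 137
328 251 [-0.0453  0.      0.1243] 137
328 254 [-4.550e-02 -1.000e-04  1.284e-01] 136
328 257 [-0.0457 -0.0002  0.1322] 136
328 260 [-0.0455 -0.0002  0.135 ] 136
```

```bash
python3 - <<'E'
from h import *
o=ctrl.get_obs(); im,d=ctrl.capture('side'); c=cam('side')
p=topix([o['eef_pos'],o['eef_pos']+[0,0,.035],w([-.036,-.0037,.061]),w([-.036,.008,.061])],c); print(p)
u,v=p[0].astype(int); x0,y0=u-55,v-50
cr=cv2.resize(im[y0:y0+80,x0:x0+110],None,fx=7,fy=7,interpolation=cv2.INTER_CUBIC)
cols=[(0,0,255),(0,255,0),(255,0,0),(255,0,255)]
for q,k in zip(p,cols): cv2.circle(cr,tuple(int(s) for s in (q-[x0,y0]+.5)*7),3,k,-1)
cv2.imwrite('pics/side2.png',cr)
E
```

```text
[[367.85874936 173.85731877]
 [368.97215115 163.60649964]
 [368.23031996 171.84408067]
 [366.90103005 174.21974298]]
```

View pics/side2.png

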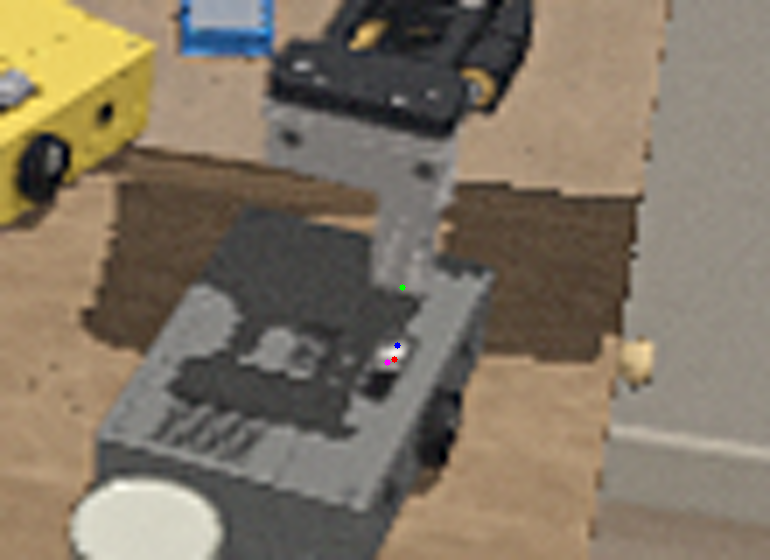

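The side view settles it. The fingers end at about crop (402,290), on the green dot, which is some 34 mm above the stated TCP. The wrist depth agrees, since the lowest finger point is at z≈0.088. So the fingertips were above the slide and never touched it. I'll back off to the right and go about 32 mm lower, watching the force.

Call:
move_arm(
  grip=[0, 0, 0, 0, 0, 0, 0, 0, 0, 0, 0, 0, 0],
  offset=[
    [-0.01, -0.001, 0],
    [-0.022, -0.001, 0],
    [-0.032, -0.001, 0],
    [-0.033, -0.001, 0.005],
    [-0.033, -0.001, 0.01],
    [-0.033, -0.001, 0.015],
    [-0.033, -0.001, 0.02],
    [-0.033, -0.001, 0.022],
    [-0.033, -0.001, 0.024],
    [-0.033, -0.001, 0.026],
    [-0.033, -0.001, 0.028],
    [-0.033, -0.001, 0.028],
    [-0.033, -0.001, 0.028],
  ],
  rot=[
    [0, 0, 0],
    [0, 0, 0],
    [0, 0, 0],
    [0, 0, 0],
    [0, 0, 0],
    [0, 0, 0],
    [0, 0, 0],
    [0, 0, 0],
    [0, 0, 0],
    [0, 0, 0],
    [0, 0, 0],
    [0, 0, 0],
    [0, 0, 0],
  ],
)

```text
time_s: 5.93
eef_pos: [0.431, 0.0621, 0.0261]
ee_rot: [-3.14, 0.001, 1.397]
contact_force: [0.3, 0.3, 0.6]
width: 0.009
```

```bash
cat >> h.py <<'E'
def depthgrid(us,vs):
    c=cam('wrist'); im,d=ctrl.capture('wrist'); K,D,T=c
    for u in us:
        for v in vs:
            z=d[v,u]; n=cv2.undistortPoints(np.array([[[u,v]]],float),K,D)[0,0]
            print(u,v,loc((T@[n[0]*z,n[1]*z,z,1])[:3]).round(4),im[v,u])
    return im
E
python3 - <<'E'
from h import *
im=depthgrid((314,320),range(215,245,2)); o=ctrl.get_obs(); print(loc(o['eef_pos']),o['contact_force'])
cv2.imwrite('pics/wrist4.png',cv2.resize(im[180:310,240:400],None,fx=4.6,fy=4.6))
E
```

```text
314 215 [-0.0507 -0.0406  0.0494] [177 182 182]
314 217 [-0.0496 -0.0406  0.0502] [178 182 183]
314 219 [-0.0481 -0.0407  0.0495] [177 181 182]
314 221 [-0.0467 -0.0407  0.0489] [177 181 181]
314 223 [-0.0456 -0.0407  0.0497] [176 181 181]
314 225 [-0.0445 -0.0407  0.0503] [149 153 153]
314 227 [-0.043  -0.0407  0.0498] [140 143 146]
314 229 [-0.0464 -0.0404  0.0636] [138 141 144]
314 231 [-0.0468 -0.0403  0.0683] [134 137 140]
314 233 [-0.0464 -0.0402  0.0705] [134 137 140]
314 235 [-0.0464 -0.0402  0.0739] [134 137 140]
314 237 [-0.0464 -0.0401  0.077 ] [134 137 140]
314 239 [-0.0464 -0.04    0.0801] [134 138 140]
314 241 [-0.0461 -0.04    0.0823] [134 138 140]
314 243 [-0.0461 -0.0399  0.085 ] [135 138 140]
320 215 [-0.0506 -0.0369  0.0489] [178 183 183]
320 217 [-0.0498 -0.0369  0.0506] [178 182 183]
320 219 [-0.0479 -0.0369  0.0489] [176 180 181]
320 221 [-0.047  -0.0369  0.0499] [176 181 181]
320 223 [-0.0456 -0.0369  0.0497] [176 181 181]
320 225 [-0.0443 -0.0369  0.0496] [176 180 181]
320 227 [-0.043  -0.0369  0.0497] [145 148 148]
320 229 [-0.0421 -0.0369  0.0509] [75 77 76]
320 231 [-0.0447 -0.0369  0.0623] [63 64 64]
320 233 [-0.0447 -0.0369  0.0656] [62 63 63]
320 235 [-0.0442 -0.0369  0.0677] [63 63 64]
320 237 [-0.0451 -0.0369  0.0735] [62 63 63]
320 239 [-0.0448 -0.0369  0.0758] [63 64 64]
320 241 [-0.0446 -0.0369  0.0783] [63 64 64]
320 243 [-0.0445 -0.0369  0.081 ] [62 62 62]
[-0.03651722 -0.0364339   0.02618284] [ 0.1918853  -0.20667651 -0.40550206]
```

View pics/wrist4.png

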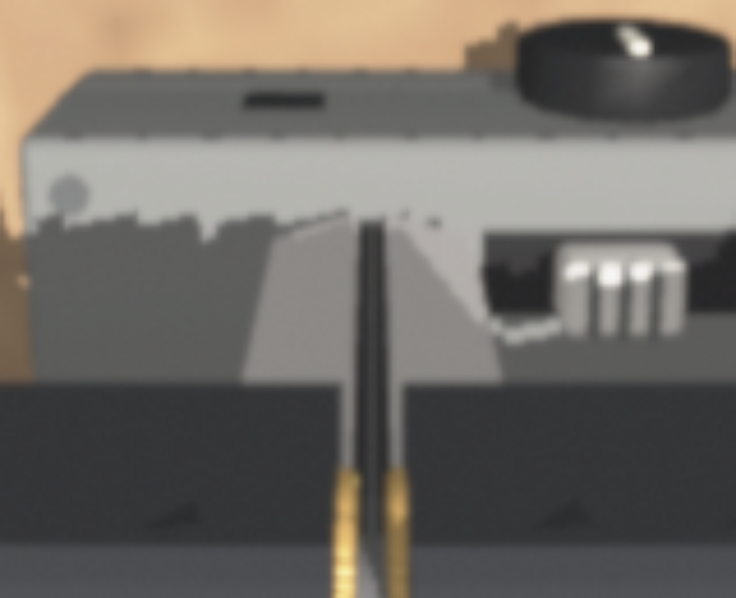

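The fingertips are now at z≈0.060 (crop (370,220)) with no contact, and the slide is at (620,290). I'll go down another 6 mm, then push left.

Call:
move_arm(
  grip=[0, 0, 0, 0, 0, 0, 0, 0, 0, 0, 0, 0],
  offset=[
    [0, 0, 0.002],
    [0, 0, 0.004],
    [0, 0, 0.006],
    [0, 0, 0.006],
    [0.003, 0, 0.006],
    [0.006, 0, 0.006],
    [0.009, 0, 0.006],
    [0.011, 0, 0.006],
    [0.013, 0, 0.006],
    [0.015, 0, 0.006],
    [0.017, 0, 0.006],
    [0.017, 0, 0.006],
  ],
  rot=[
    [0, 0, 0],
    [0, 0, 0],
    [0, 0, 0],
    [0, 0, 0],
    [0, 0, 0],
    [0, 0, 0],
    [0, 0, 0],
    [0, 0, 0],
    [0, 0, 0],
    [0, 0, 0],
    [0, 0, 0],
    [0, 0, 0],
  ],
)

```text
time_s: 6.98
eef_pos: [0.4341, 0.0789, 0.0202]
ee_rot: [-3.14, 0.001, 1.397]
contact_force: [-0.5, -1.7, 0.5]
width: 0.003
```

Call:
move_arm(
  grip=[0, 0, 0, 0, 0, 0],
  offset=[
    [0.001, 0, 0],
    [0.002, 0, 0],
    [0.003, 0, 0],
    [0.004, 0, 0],
    [0.005, 0, 0],
    [0.005, 0, 0],
  ],
  rot=[
    [0, 0, 0],
    [0, 0, 0],
    [0, 0, 0],
    [0, 0, 0],
    [0, 0, 0],
    [0, 0, 0],
  ],
)

```text
time_s: 7.48
eef_pos: [0.435, 0.0839, 0.0202]
ee_rot: [-3.141, 0.001, 1.397]
contact_force: [-0.4, -1.0, 0.0]
width: 0.006
```

```bash
cat >> h.py <<'E'
def slide():
    c=cam('wrist'); im,d=ctrl.capture('wrist'); K,D,T=c; o=ctrl.get_obs()
    v,u=np.mgrid[180:260,270:400]; uv=np.stack([u.ravel(),v.ravel()],1).astype(float)
    n=cv2.undistortPoints(uv.reshape(-1,1,2),K,D).reshape(-1,2); z=d[180:260,270:400].ravel()
    P=loc((np.c_[n*z[:,None],z]@T[:3,:3].T+T[:3,3]))
    b=im[180:260,270:400].reshape(-1,3).max(1)
    k=(P[:,2]>.0575)&(P[:,2]<.064)&(abs(P[:,0]+.037)<.008)&(b>150)
    print('slide y',k.sum(),P[k,1].min(),P[k,1].max(),'tcp',loc(o['eef_pos']).round(4),'F',(RB.T@o['contact_force']).round(2)); return im
E
python3 -c "
from h import *
slide()"
```

```text
slide y 157 -0.0007157098541305579 0.011380660009842513 tcp [-0.0366 -0.0142  0.0202] F [ 0.72 -0.99  0.11]
```

The slide is moving, with its left edge now at y≈+0.011. I'll carry on to the stop.

Call:
move_arm(
  grip=[0, 0, 0, 0, 0, 0],
  offset=[
    [0.001, 0, 0],
    [0.002, 0, 0],
    [0.003, 0, 0],
    [0.004, 0, 0],
    [0.004, 0, 0],
    [0.004, 0, 0],
  ],
  rot=[
    [0, 0, 0],
    [0, 0, 0],
    [0, 0, 0],
    [0, 0, 0],
    [0, 0, 0],
    [0, 0, 0],
  ],
)

```text
time_s: 8.03
eef_pos: [0.4354, 0.0866, 0.0202]
ee_rot: [-3.14, 0.003, 1.399]
contact_force: [-0.6, -5.6, 0.6]
width: 0.004
```

```bash
python3 -c "
from h import *
slide()"
```

```text
slide y 149 0.002084642992883822 0.013796897456735548 tcp [-0.0366 -0.0115  0.0202] F [ 1.04 -6.73  0.8 ]
```

The force rose to 6.7 N, the slide's left edge is at y≈+0.014, and it no longer follows, so it is at its stop. Next I'll back off, lift, and move over the ribs.

Call:
move_arm(
  grip=[0, 0, 0, 0, 0, 0, 0, 0, 0, 0, 0, 0, 0, 0],
  offset=[
    [-0.004, 0, 0],
    [-0.008, 0, 0],
    [-0.01, 0, -0.01],
    [-0.01, 0, -0.02],
    [-0.01, 0, -0.03],
    [-0.005, 0.005, -0.03],
    [0, 0.012, -0.03],
    [0.005, 0.02, -0.03],
    [0.01, 0.028, -0.03],
    [0.011, 0.032, -0.03],
    [0.011, 0.032, -0.02],
    [0.011, 0.032, -0.01],
    [0.011, 0.032, -0.005],
    [0.011, 0.032, -0.005],
  ],
  rot=[
    [0, 0, 0],
    [0, 0, 0],
    [0, 0, 0],
    [0, 0, 0],
    [0, 0, 0],
    [0, 0, 0],
    [0, 0, 0],
    [0, 0, 0],
    [0, 0, 0],
    [0, 0, 0],
    [0, 0, 0],
    [0, 0, 0],
    [0, 0, 0],
    [0, 0, 0],
  ],
)

```text
time_s: 9.25
eef_pos: [0.4677, 0.092, 0.0236]
ee_rot: [-3.137, 0.004, 1.399]
contact_force: [0.4, 0.7, -0.4]
width: 0.005
```

```bash
python3 - <<'E'
from h import *
im=slide(); cv2.imwrite('pics/wrist5.png',cv2.resize(im[150:310,220:420],None,fx=3.7,fy=3.7))
E
```

```text
slide y 490 -0.000996418824860914 0.014548252061018 tcp [-0.0051 -0.0005  0.0243] F [-0.54  0.06 -0.69]
```

View pics/wrist5.png

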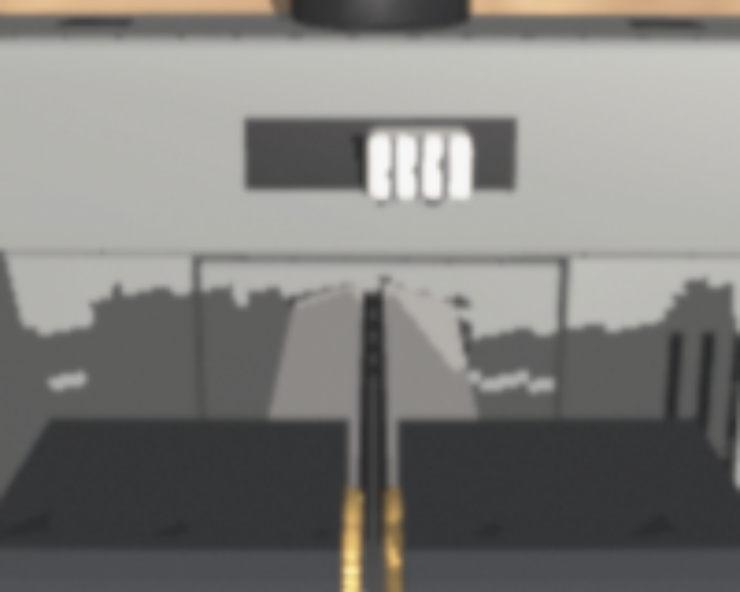

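The slide is in the left half of its slot, centred at y≈+0.007, and the hatch is shut. The fingertips are centred over the hatch, about 8 mm above the ribs. Pressing now.

Call:
move_arm(
  grip=[0, 0, 0, 0, 0, 0, 0, 0, 0],
  offset=[
    [0, 0, 0.003],
    [0, 0, 0.006],
    [0, 0, 0.0075],
    [0, 0, 0.009],
    [0, 0, 0.01],
    [0, 0, 0.011],
    [0, 0, 0.012],
    [0, 0, 0.012],
    [0, 0, 0.012],
  ],
  rot=[
    [0, 0, 0],
    [0, 0, 0],
    [0, 0, 0],
    [0, 0, 0],
    [0, 0, 0],
    [0, 0, 0],
    [0, 0, 0],
    [0, 0, 0],
    [0, 0, 0],
  ],
)

```text
time_s: 10.05
eef_pos: [0.4689, 0.092, 0.0126]
ee_rot: [-3.14, 0.004, 1.399]
contact_force: [0.3, 0.2, 3.8]
width: 0.011
```

Call:
move_arm(
  grip=[0, 0, 0, 0],
  offset=[
    [0, 0, 0.001],
    [0, 0, 0.002],
    [0, 0, 0.0025],
    [0, 0, 0.0025],
  ],
  rot=[
    [0, 0, 0],
    [0, 0, 0],
    [0, 0, 0],
    [0, 0, 0],
  ],
)

```text
time_s: 10.38
eef_pos: [0.469, 0.092, 0.0119]
ee_rot: [-3.14, 0.003, 1.399]
contact_force: [-3.9, 0.6, 19.6]
width: 0.008
```

Force rose firmly to 20 N, so the hatch is at its stop. I'll let go by going straight up, then toward the front and clear of the hatch.

Call:
move_arm(
  grip=[0, 0, 0, 0, 0, 0, 0, 0, 0, 0, 0, 0],
  offset=[
    [0, 0, -0.02],
    [0, -0.005, -0.05],
    [0, -0.015, -0.085],
    [0, -0.03, -0.115],
    [0, -0.05, -0.14],
    [0, -0.07, -0.16],
    [0, -0.09, -0.175],
    [0, -0.1, -0.18],
    [0, -0.1, -0.18],
    [0, -0.1, -0.18],
    [0, -0.1, -0.18],
    [0, -0.1, -0.18],
  ],
  rot=[
    [0, 0, 0],
    [0, 0, 0],
    [0, 0, 0],
    [0, 0, 0],
    [0, 0, 0],
    [0, 0, 0],
    [0, 0, 0],
    [0, 0, 0],
    [0, 0, 0],
    [0, 0, 0],
    [0, 0, 0],
    [0, 0, 0],
  ],
)

```text
time_s: 11.38
eef_pos: [0.3711, 0.1095, 0.1908]
ee_rot: [-3.138, 0.004, 1.399]
contact_force: [-0.3, -0.3, -0.2]
width: 0.004
```

Call:
move_arm(
  grip=[0, 0, 0, 0, 0, 0, 0, 0, 0, 0, 0, 0, 0, 0, 0, 0, 0, 0, 0, 0],
  offset=[
    [0, 0, 0],
    [0, 0, 0],
    [0, 0, 0],
    [0, 0, 0],
    [0, 0, 0],
    [0, 0, 0],
    [0, 0, 0],
    [0, 0, 0],
    [0, 0, 0],
    [0, 0, 0],
    [0, 0, 0],
    [0, 0, 0],
    [0, 0, 0],
    [0, 0, 0],
    [0, 0, 0],
    [0, 0, 0],
    [0, 0, 0],
    [0, 0, 0],
    [0, 0, 0],
    [0, 0, 0],
  ],
  rot=[
    [0, 0, 0],
    [0, 0, 0],
    [0, 0, 0],
    [0, 0, 0],
    [0, 0, 0],
    [0, 0, 0],
    [0, 0, 0],
    [0, 0, 0],
    [0, 0, 0],
    [0, 0, 0],
    [0, 0, 0],
    [0, 0, 0],
    [0, 0, 0],
    [0, 0, 0],
    [0, 0, 0],
    [0, 0, 0],
    [0, 0, 0],
    [0, 0, 0],
    [0, 0, 0],
    [0, 0, 0],
  ],
)

```text
time_s: 13.05
eef_pos: [0.3711, 0.1094, 0.1908]
ee_rot: [-3.138, 0.004, 1.399]
contact_force: [-0.5, -0.4, -0.6]
width: 0.006
```

Call:
move_arm(
  grip=[0, 0, 0, 0, 0, 0, 0, 0, 0, 0, 0, 0, 0, 0, 0, 0, 0, 0, 0, 0],
  offset=[
    [0, 0, 0],
    [0, 0, 0],
    [0, 0, 0],
    [0, 0, 0],
    [0, 0, 0],
    [0, 0, 0],
    [0, 0, 0],
    [0, 0, 0],
    [0, 0, 0],
    [0, 0, 0],
    [0, 0, 0],
    [0, 0, 0],
    [0, 0, 0],
    [0, 0, 0],
    [0, 0, 0],
    [0, 0, 0],
    [0, 0, 0],
    [0, 0, 0],
    [0, 0, 0],
    [0, 0, 0],
  ],
  rot=[
    [0, 0, 0],
    [0, 0, 0],
    [0, 0, 0],
    [0, 0, 0],
    [0, 0, 0],
    [0, 0, 0],
    [0, 0, 0],
    [0, 0, 0],
    [0, 0, 0],
    [0, 0, 0],
    [0, 0, 0],
    [0, 0, 0],
    [0, 0, 0],
    [0, 0, 0],
    [0, 0, 0],
    [0, 0, 0],
    [0, 0, 0],
    [0, 0, 0],
    [0, 0, 0],
    [0, 0, 0],
  ],
)

```text
time_s: 14.72
eef_pos: [0.3711, 0.1095, 0.1908]
ee_rot: [-3.138, 0.004, 1.399]
contact_force: [0.7, 0.2, 0.5]
width: 0.006
```

```bash
python3 - <<'E'
from h import *
im,d=ctrl.capture('wrist'); s,_=ctrl.capture('side'); o=ctrl.get_obs(); print(o['time_s'],o['eef_pos'],o['contact_force'])
a=cv2.resize(s[110:240,290:420],(400,400),interpolation=cv2.INTER_CUBIC); b=cv2.resize(im[120:320,220:420],(400,400))
cv2.imwrite('pics/end.png',np.hstack([a,b]))
E
```

```text
14.8167 [0.37107857 0.10946094 0.19080468] [-0.3450009  -0.20156221 -0.47701133]
```

View pics/end.png

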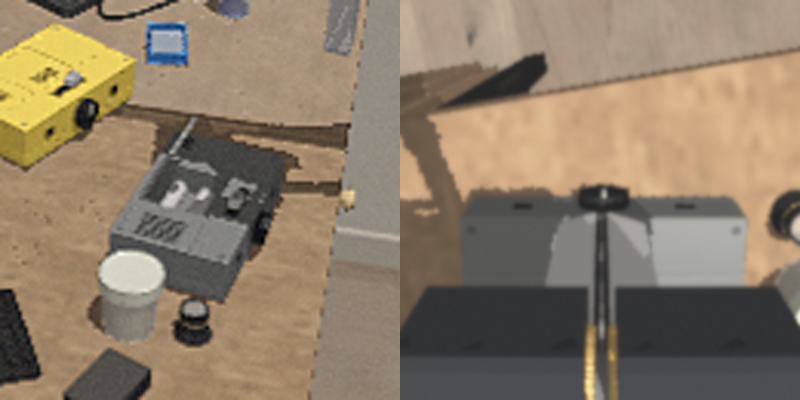

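In the side view (left half) the hatch stands up at about (180,140), with the battery bay and batteries showing at (175,190). The slide is at (240,195), and the jar, loupe and block are in place. I'll wait a little longer, compare the top views, and hand in.

Call:
move_arm(
  grip=[0, 0, 0, 0, 0, 0, 0, 0, 0, 0, 0, 0, 0, 0, 0, 0, 0, 0],
  offset=[
    [0, 0, 0],
    [0, 0, 0],
    [0, 0, 0],
    [0, 0, 0],
    [0, 0, 0],
    [0, 0, 0],
    [0, 0, 0],
    [0, 0, 0],
    [0, 0, 0],
    [0, 0, 0],
    [0, 0, 0],
    [0, 0, 0],
    [0, 0, 0],
    [0, 0, 0],
    [0, 0, 0],
    [0, 0, 0],
    [0, 0, 0],
    [0, 0, 0],
  ],
  rot=[
    [0, 0, 0],
    [0, 0, 0],
    [0, 0, 0],
    [0, 0, 0],
    [0, 0, 0],
    [0, 0, 0],
    [0, 0, 0],
    [0, 0, 0],
    [0, 0, 0],
    [0, 0, 0],
    [0, 0, 0],
    [0, 0, 0],
    [0, 0, 0],
    [0, 0, 0],
    [0, 0, 0],
    [0, 0, 0],
    [0, 0, 0],
    [0, 0, 0],
  ],
)

```text
time_s: 16.32
eef_pos: [0.3711, 0.1095, 0.1908]
ee_rot: [-3.138, 0.004, 1.398]
contact_force: [-0.3, -0.2, -0.1]
width: 0.004
```

```bash
python3 - <<'E'
from h import *
a=cv2.imread('pics/side0.png'); s,d=ctrl.capture('side'); c=cam('side'); K,D,T=c
D2=cv2.absdiff(a,s).max(2)
for n,(x,y) in dict(jar=(332,205),loupe=(353,214),block=(324,236),handpiece=(336,338)).items():
    print(n,'changed frac',(D2[y-12:y+12,x-12:x+12]>40).mean().round(3))
v,u=np.mgrid[100:240,290:420]; z=d[100:240,290:420].ravel()
n=cv2.undistortPoints(np.stack([u.ravel(),v.ravel()],1).astype(float).reshape(-1,1,2),K,D).reshape(-1,2)
P=loc(np.c_[n*z[:,None],z]@T[:3,:3].T+T[:3,3])
k=(P[:,2]>.06)&(P[:,2]<.13)&(P[:,0]>0)&(P[:,0]<.08)&(abs(P[:,1])<.04); Q=P[k]
print('hatch pts',k.sum(),'top z',Q[:,2].max().round(4),'angle',np.arctan2(-np.polyfit(Q[:,2],Q[:,0],1)[0],1).round(2)+0, 'at top x',Q[Q[:,2].argmax()].round(3))
ctrl.job_done()
E
```

```text
jar changed frac 0.0
loupe changed frac 0.0
block changed frac 0.0
handpiece changed frac 0.0
hatch pts 58 top z 0.1116 angle 0.45 at top x [0.022 0.008 0.112]
the job is handed in; nothing more can be done
```

The grey unit's lock is pushed left and its hatch has popped wide open. I handed the job in at about 16.4 s; no verdict was reported.

**What I did:** I pushed the slide left with closed fingertips to its stop (about 7 N). I then pressed the ribs once to the firm stop (about 20 N), let go upward, and kept the hand clear for about 5 s.

**Last checks:**
- **Hatch:** it stands open, with its top edge at z ≈ 0.112 m. The depth fit puts it 0.45 rad off upright, so about 1.12 rad open.
- **Slide:** it was centred at y ≈ +7 mm, in the left half of its slot. I measured this just before the press and saw it only in the picture afterwards.
- **Bystanders:** the jar, loupe, block and handpiece showed no change from the first side picture.

**What disagreed:** the closed fingertips end about 34 mm above the stated TCP, seen in both the side and wrist views. My first push therefore passed over the slide without touching it. I corrected for this and repeated the push.

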